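Set the sherd light box to its third click and switch it on

ROBOT

A 6-joint arm with a two-finger parallel gripper is mounted at the origin on the work surface. World frame = base frame: x ahead of the robot, y to its left, z up, the work surface at z = 0. Lengths are in m, angles in rad, forces in N, time in s.
With the tool pointing down it reaches from about 0.375 to 0.9 m from the base axis. Payload 3.1 kg.
Tool frame: the origin (TCP) lies between the finger pads; the fingertips stand 8 mm ahead of it and the grasp point (between the pads) lies 11 mm behind it; z points along the fingers, y is the line along which they close (so a half turn about z gives the same grasp; the last joint's range is limited). The gripper opens to 85 mm and grips with 20 to 120 N. Pads are 22 mm wide; open, the fingers measure 114 mm over their backs; the gripper's body (76 mm by 85 mm) begins 54 mm behind the grasp point. The pads swing forward as they close: fully open they stand 13 mm farther back than shut.
Start: joints at [-1.353, 0.527, 1.433, -0, 1.181, -0.178], TCP at [0.242, -0.576, 0.201] pointing down, gripper open.
Joint ranges: [-3.08, 3.08], [-0.75, 2.2], [0.22, 2.44], [-1.43, 4.57], [0, 2.65], [-2.85, 2.85]. Speed limits (rad/s): [2.79, 2.79, 3.14, 3.14, 3.14, 3.14].

INTERFACE

Orientations are given as a unit quaternion [x, y, z, w].
In Python, from station import readout, cams, sign_off gives the robot as it stands.
- The arm moves only by the tool send_rows, never from a script. Its argument "commands" is text: rows parted by semicolons, each of 5 numbers parted by spaces: the finger opening in mm, from 0 to 85.4, then the shift along the tool's x, y, z each as a share of 0.02 m, from -1 to 1, then the turn about the tool's z as a share of 4 degrees, from -1 to 1. In form: grip dx dy dz spin; .... A call has 1 to 20 rows; each row shifts and turns the commanded pose from where the row before left it, along the tool's axes as they then stand; what a row does not reach is not made up. A row lasts 1/12 s, in which the tool goes at most 41.7 mm and 7.16 degrees, less where a joint would pass 70% of its speed; a pose out of reach is approached as far as the arm can. A call with a number of a shift or a turn outside -1 to 1 is refused whole. A call with a gripper value outside its range is refused whole. The fingers move at their own pace and stop on an object; "grip_force" is the grip in N (left out, the last holds). Time passes only in rows, so rows that do not move let the fingers close. It gives the time, the measured TCP pose, the force, the opening and the grip force at its end, in the units of the state.
- readout.sense(): the state, without advancing time (a new reading comes with each control period).
- cams.snapshot(name): name is "side" or "top" or "wrist"; returns a dict with "pixels" (384x512x3 uint8, red, green, blue), "intrinsics" (3x3 intrinsics, pixels), "eye" and "rotation" of the camera in the world. Camera axes: x right, y down, z forward; pixel columns grow to the right and rows downward; lengths in m; the calibration is good to about 2 mm. A picture is of the moment at which its call begins. There is no depth.
- sign_off(): hands the job in; it is judged then, once.
The state is a dict: "t": time; "q": joint angles; "qd": joint speeds; "tau": joint torques, N m; "tcp_pos": TCP position; "tool_rot": TCP orientation; "force": force on the tool from outside, world axes, zero at the start; "ft_torque": the same for the moment, N m; "finger_gap": opening from 0.0 (shut) to 1.0 (fully open); "gripper_force": force on a finger pad.
Only numpy, scipy, OpenCV 4.12 (cv2) and the standard library are available. Lean on these libraries where they do the work, as an engineer would, in place of code of your own. Each camera call takes 0.05 s, during which the arm holds its last target. There are 200 camera calls.

TASK

The light box under the pot sherds is to be lit at its third brightness step: with a fingertip, slide the black dimmer lever along its slot from its parked end and count the clicks, stop at the third click without ever running past it, and leave the lever resting in that notch. Then press the white power button on the same strip fully in and let it go. Only touch and push lightly: the lever is not to be squeezed between the fingers, and the sherds, the glue bottle and the jar stay where they are.

Things in the scene. Friction and masses are not known exactly. Their poses are not given: they have to be found in the camera images.
- light_box: Flat light box 270 (x) x 340 (y) x 46 mm high, fixed to the table, white sides, aluminium top with an opal panel. Origin: centre of its underside; z up; +y is the way the dimmer lever slides from its parked end. Along its -x edge (the robot's side), on a bare strip 60 mm wide, are the dimmer lever and the power button, both on the line x = -98 mm of this frame.
- dimmer_top (a point): Middle of the top of the black dimmer lever, a rigid upright block 26 mm (box x) x 12 mm (along the slot) x 28 mm tall standing in its slot; this point is 30 mm above the box's top, 76 mm above the table. It starts parked at the slot's -y end, at y = -25 mm of the box frame. Beside the slot, on the robot's side, a dark engraved tick marks each of the six notches.
- dimmer (a joint): Lever's slide from its parked end towards the box's +y, m, 0 to 0.090. Notches (clicks) every 18 mm: parked 0, first 0.018, second 0.036, third 0.054, fourth 0.072, fifth 0.090. A sprung roller holds it in each: 4 to 5 N starts it out, the force fades to nothing half-way (9 mm on), then the lever snaps by itself into the next notch. Unless balanced on that hump, it settles within 1.5 mm of a notch.
- power_top (a point): Middle of the top face of the white round power button, 28 mm across, in a grey housing on the same strip, 100 mm to the -y side of the parked lever (box frame y = -125 mm). Points along the box's z; pressed straight down.
- power (a joint): How far the power button is pressed, in m: 0 out, 0.006 fully in, which takes about 5 N; it springs back out.
- sherd_a_mid (a point): Middle of the larger terracotta sherd, a curved fragment about 70 x 75 mm and 20 mm high lying loose, hollow side down, on the opal panel. Bystander.
- sherd_b_mid (a point): Middle of the smaller terracotta sherd, about 46 x 56 mm and 17 mm high, loose on the opal panel. Bystander.
- glue_mid (a point): Middle (half-way up) of a white glue bottle, 38 mm across and 105 mm tall, standing loose on the table off the box's +y side. Bystander.
- jar_mid (a point): Middle (half-way up) of a white jar with a black lid, 62 mm across and 62 mm tall, standing loose on the table off the box's -y side. Bystander.

How it is judged:
On the way, in this order (a step that is already met when the one before it is completed fails the run):
1. the dimmer lever rests at the third click (value of joint dimmer between 0.05 and 0.058 m and contact force between the fingers and light_box below 0.3 N), for 0.3 s.
2. the power button is pressed fully in (value of joint power above 0.0045 m), for 0.05 s.
At the end, for the whole second after the job is handed in: The lever rests at the third click (0.054 m, within 4 mm), the power button is out again (under 1.5 mm in), and the sherds, glue bottle and jar are within 20 mm of where they stood (value of joint dimmer between 0.05 and 0.058 m and velocity of joint dimmer between -0.01 and 0.01 m/s and value of joint power below 0.0015 m and distance of each of sherd_a_mid, sherd_b_mid, glue_mid, jar_mid from where it was at the start of the episode below 0.02 m); the robot touches nothing.
It fails at once if the lever ran past the third click, over the hump towards the fourth (value of joint dimmer above 0.065 m).
It fails at once if the power button was pressed while the lever was not at the third click (value of joint power above 0.003 m and not (value of joint dimmer between 0.05 and 0.058 m)).
It fails at once if the lever was squeezed or shoved hard (over 20 N) (contact force between the fingers and dimmer above 20 N).
It fails at once if a sherd, the glue bottle or the jar was moved or lifted (over 20 mm) (distance of any of sherd_a_mid, sherd_b_mid, glue_mid, jar_mid from where it was at the start of the episode above 0.02 m).
It also fails if it takes over 58 s, if anything falls off the work surface, if the arm or the gripper's body presses on something with over 40 N, if the wrist force passes 120 N, or if a joint passes its speed limit or range.

## Working session

There is one attempt and no reset: what is moved stays moved. The work goes in short steps, Python scripts to look and compute and a tool call to move; the robot and the scene stay as the last step left them, time stands still between calls to the robot, and variables do not carry over. Pictures are saved under pics/ and viewed, at most 10 in all, crops included, and the job is handed in when it is done.

Besides the shell and the picture viewer there is one more tool, called by a JSON object that holds its "fn" and its "kwargs", one argument or row to a line. send_rows: Moves the arm, as the interface text tells. Its arguments: {"type":"object","properties":{"commands":{"type":"string"},"grip_force":{"type":"number"}},"required":["commands"]}

```bash
mkdir -p pics; ls
python3 - <<'E'
from station import readout,cams
import cv2,numpy as np
s=readout.sense();print(s)
for n in("top","side"):
    d=cams.snapshot(n);cv2.imwrite(f"pics/{n}0.png",d["pixels"][:,:,::-1]);print(n,d["intrinsics"],d["eye"],d["rotation"])
    np.savez(f"{n}0.npz",**d)
E
```

```text
pics
{'t': 0.0, 'q': array([-1.35249088e+00,  5.28456356e-01,  1.43395138e+00,  2.77346617e-05,
        1.18139294e+00, -1.78480077e-01]), 'qd': array([ 1.14362903e-03,  9.27335762e-04, -1.14727711e-03,  8.86367766e-05,
       -2.22220598e-03, -1.14638000e-03]), 'tau': array([-5.08620542e-04, -4.42353129e+01, -1.78022915e+01, -2.68082676e-04,
        8.42540700e-03, -4.26008157e-06]), 'tcp_pos': array([ 0.24140437, -0.5756256 ,  0.20042412]), 'tool_rot': array([ 9.80385064e-01,  1.97088579e-01, -9.16157275e-06, -1.10404761e-03]), 'force': array([-0.03529002,  0.45163786, -0.05816653]), 'ft_torque': array([ 0.01291687, -0.06242704, -0.00841693]), 'gripper_force': 0.0, 'finger_gap': 0.999975584548699}
top [[399.13137342   0.         253.36801775]
 [  0.         399.13137342 190.36783644]
 [  0.           0.           1.        ]] [0.47062209 0.03226958 0.93512648] [ 0.70814084 -0.70364225  0.03647884 -0.04575393]
side [[464.01097556   0.         260.95623209]
 [  0.         464.01097556 191.90330113]
 [  0.           0.           1.        ]] [0.12150022 0.57469779 0.91904144] [-0.30799919  0.88807153 -0.32106216  0.1156916 ]
```

View pics/top0.png

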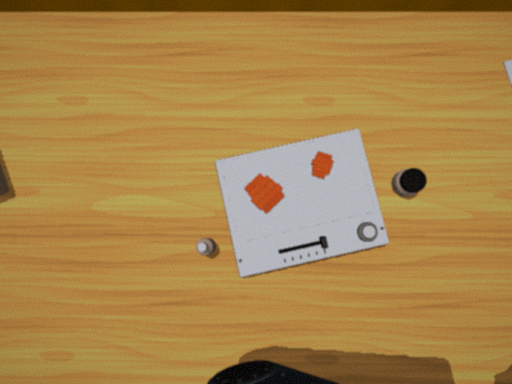

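View pics/side0.png

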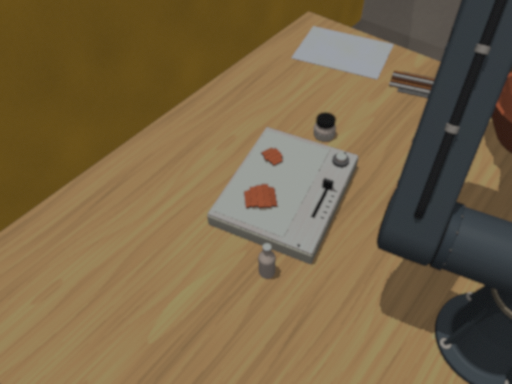

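The top view shows the box top with corners near (217,161), (359,130), (387,243) and (241,276). The lever is at about (323,242) at the slot's right (−y) end, the button at (367,231), the glue at (205,247) and the jar at (410,181). The side view agrees.

```bash
cat > h.py <<'E'
import numpy as np,cv2
from scipy.spatial.transform import Rotation as R
def cast(d,uv,z):
    uv=np.atleast_2d(uv).astype(float);K=d["intrinsics"];r=np.c_[uv,np.ones(len(uv))]@np.linalg.inv(K).T
    M=d["rotation"];M=R.from_quat(M).as_matrix() if np.size(M)==4 else M
    r=r@M.T;return d["eye"]+r*((z-d["eye"][2])/r[:,2])[:,None]
def box(d):
    hsv=cv2.cvtColor(d["pixels"],cv2.COLOR_RGB2HSV)
    m=((hsv[...,1]<50)&(hsv[...,2]>120)).astype(np.uint8)
    c=max(cv2.findContours(m,0,1)[0],key=cv2.contourArea)
    return c
E
python3 - <<'E'
from h import *
d=dict(np.load("top0.npz"))
c=box(d);r=cv2.minAreaRect(c);b=cv2.boxPoints(r);print(b)
P=cast(d,cv2.convexHull(c)[:,0],0.046)
w=cv2.minAreaRect((P[:,:2]*1000).astype(np.float32));print(w)
print("lever76",cast(d,[323,242],.076),"btn",cast(d,[367.5,231.5],.055))
g=d["pixels"].max(2);sub=(g<60).astype(np.uint8);sub[:228]=0;sub[262:]=0;sub[:,:270]=0;sub[:,340:]=0
ys,xs=np.nonzero(sub[:,315:]);print(xs.min()+315,xs.max()+315,ys.min(),ys.max())
P0=cast(d,[387,243],.046)[0,:2];P1=cast(d,[241,276],.046)[0,:2];P2=cast(d,[217,161],.046)[0,:2];P3=cast(d,[359,130],.046)[0,:2]
cen=(P0+P1+P2+P3)/4;yv=(P1-P0+P2-P3);th=np.arctan2(-yv[0],yv[1]);print(cen,np.degrees(th),np.linalg.norm(yv)/2)
for t in (th,):
    X=np.array([np.cos(t),np.sin(t)]);Y=np.array([-X[1],X[0]])
    for n,y in(("lever",-.025),("third",.029),("btn",-.125)):print(n,cen-.098*X+y*Y)
E
```

```text
[[213.71992 160.31789]
 [362.54736 127.0692 ]
 [388.6361  243.84727]
 [239.80865 277.09595]]
((550.9661865234375, -60.51341247558594), (267.04718017578125, 336.1123046875), 13.157347679138184)
lever76 [[ 0.46110758 -0.10522092  0.076     ]] btn [[ 0.48434808 -0.20594672  0.055     ]]
315 326 237 247
[ 0.55011698 -0.06207703] 12.890831543577642 0.329704135343609
lever [ 0.46016424 -0.10831018]
third [ 0.44811716 -0.05567114]
btn [ 0.48247365 -0.20578987]
```

{"fn": "send_rows", "kwargs": {
  "commands": "0 0 0 0 0.81;0 0 0 0 0.81;0 0 0 0 0.81;0 .86 -1 0 0;0 .86 -1 0 0;0 .86 -1 0 0;0 .86 -1 0 0;0 .86 -1 0 0;0 .86 -1 0 0;0 .86 -1 0 0;0 .86 -1 0 0;0 .86 -1 0 0;0 .86 -1 0 0;0 .86 -1 0 0;0 .86 -1 0 0;0 .86 -1 0 0;0 .86 -1 0 0;0 .86 -1 0 0;0 .86 -1 0 0;0 .86 -1 0 0",
  "grip_force": 20
}}

```text
t: 1.77
tcp_pos: [0.45, -0.1779, 0.2011]
tool_rot: [0.994, 0.113, -0.0, -0.0]
force: [0.8, -0.6, 0.3]
finger_gap: 0.0
gripper_force: 0.0
```

```bash
cat > w.py <<'E'
import sys
from h import *
from station import readout,cams
n,name=sys.argv[1],sys.argv[2]
s=readout.sense()
d=cams.snapshot(n);np.savez(name+".npz",**d);cv2.imwrite(f"pics/{name}.png",d["pixels"][:,:,::-1])
print(s["t"],s["tcp_pos"],R.from_quat(s["tool_rot"]).as_matrix()[:,0],s["force"],s["finger_gap"]);print(d["eye"],d["rotation"])
E
python3 w.py wrist w1
```

```text
1.7667 [ 0.45001241 -0.17786977  0.20114213] [ 9.74337375e-01  2.25091946e-01 -5.44106044e-04] [ 0.76068062 -0.56583552  0.29714746] 4.917461910481969e-05
[ 0.51998102 -0.16255306  0.37343068] [ 0.77485578 -0.61582967 -0.08893868  0.1115448 ]
```

View pics/w1.png

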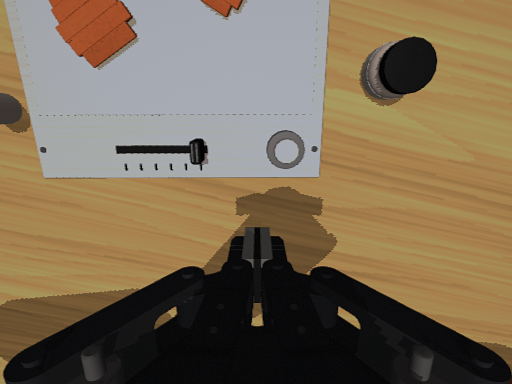

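The wrist view shows the ticks from (127,167) to (201,166), the lever at about (198,151) and the button at (286,149). The shut fingertips are at about (258,230), and the box edge runs level in the picture, so the tool is aligned with the box.

Run:
```python
from h import *
d=dict(np.load("w1.npz"))
g=d["pixels"].max(2)
m=(g<90).astype(np.uint8);m[:162]=0;m[174:]=0
n,l,st,ce=cv2.connectedComponentsWithStats(m)
tk=[tuple(c) for c,s in zip(ce[1:],st[1:]) if 100<c[0]<215 and s[4]>4]
tk.sort();T=cast(d,tk,.046);print(np.round(T,4))
p=T[-1,:2];yv=T[0]-T[-1];L=np.linalg.norm(yv)
c=cast(d,[[45,178],[319,177]],.046);e=c[0]-c[1];print(L,np.degrees(np.arctan2(-yv[0],yv[1])),np.degrees(np.arctan2(-e[0],e[1])),np.linalg.norm(e))
a=.2270;X=np.array([np.cos(a),np.sin(a)]);Y=np.array([-X[1],X[0]])
s=np.array([.45,-.1779]);cen=(c[0]+c[1])[:2]/2+.135*X
for nm,q in(("tick0",p),("tick3",(T[2])[:2]),("edge cen",cen),("btn@.055",cast(d,[286,149],.055)[0,:2]),("slotend",cast(d,[117,150],.046)[0,:2]),("levertop",cast(d,[198,151],.072)[0,:2])):print(nm,q,"boxxy",(q-cen)@X,(q-cen)@Y,"rel tcp X,Y",(q-s)@X,(q-s)@Y)
```

```text
[[ 0.4207 -0.024   0.046 ]
 [ 0.425  -0.0415  0.046 ]
 [ 0.4292 -0.0589  0.046 ]
 [ 0.4333 -0.0764  0.046 ]
 [ 0.4376 -0.0937  0.046 ]
 [ 0.4437 -0.1072  0.046 ]]
0.08637090446541917 15.504867875164175 13.264096220894656 0.3326407596718302
tick0 [ 0.44374594 -0.10719017] boxxy -0.11816414959145345 -0.019925641619828793 rel tcp X,Y 0.009820019307989319 0.07030334511329694
tick3 [ 0.42919003 -0.05885239] boxxy -0.12146795462117646 0.03044796712324493 rel tcp X,Y 0.006516214278266313 0.12067695385637067
edge cen [ 0.55439433 -0.06118221] boxxy 0.0 0.0 rel tcp X,Y 0.12798416889944278 0.09022898673312574
btn@.055 [ 0.48571499 -0.20465434] boxxy -0.09920662710427183 -0.12433482830827401 rel tcp X,Y 0.028777541795170936 -0.034105841575148295
slotend [ 0.43860419 -0.01193284] boxxy -0.10173581180946507 0.07404513260034866 rel tcp X,Y 0.0262483570899777 0.16427411933347438
levertop [ 0.46385427 -0.10977857] boxxy -0.09915421776517654 -0.02697313127214794 rel tcp X,Y 0.028829951134266226 0.0632558554609778
```

{"fn": "send_rows", "kwargs": {
  "commands": "0 .7 -.8 0 0;0 .7 -.75 0 0;0 0 0 1 0;0 0 0 1 0;0 0 0 1 0;0 0 0 1 0;0 0 0 1 0;0 0 0 .75 0;0 0 0 .5 0;0 0 0 .5 0;0 0 0 0 0;0 0 0 0 0"
}}

```text
t: 2.82
tcp_pos: [0.4699, -0.1427, 0.066]
tool_rot: [0.994, 0.113, -0.0, -0.0]
force: [-0.4, -0.0, 0.2]
finger_gap: 0.001
gripper_force: 0.0
```

```bash
python3 w.py wrist w2; python3 w.py side s2
python3 - <<'E'
import cv2,numpy as np
a=cv2.imread('pics/w2.png')[60:300,100:420];b=cv2.imread('pics/s2.png')[120:270,200:400]
cv2.imwrite('pics/c2.png',np.vstack([cv2.resize(a,(400,300)),cv2.resize(b,(400,300))]))
E
```

```text
2.8167 [ 0.46989908 -0.14271567  0.0660214 ] [ 9.74329327e-01  2.25125717e-01 -8.80168920e-04] [-0.4135894  -0.01672025  0.24691239] 0.0012401372450303368
[ 0.53990488 -0.12741871  0.2382591 ] [ 0.77485109 -0.61578966 -0.08916474  0.11161781]
2.8667 [ 0.4703443  -0.14291266  0.06655562] [9.74305938e-01 2.25228592e-01 1.40386597e-04] [-0.64817629 -0.36287451  0.40554557] -0.001501324141582816
[0.12150022 0.57469779 0.91904144] [-0.30799919  0.88807153 -0.32106216  0.1156916 ]
```

View pics/c2.png

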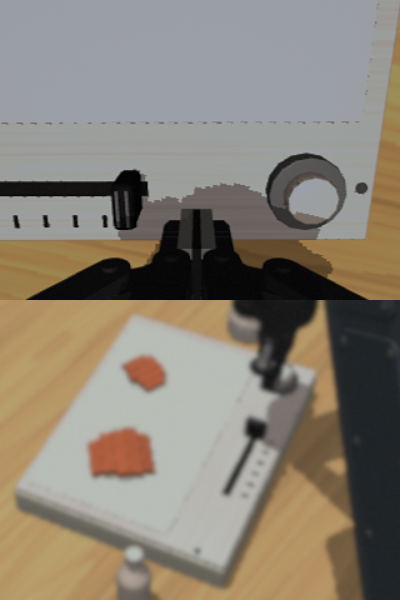

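The crop shows the fingertip about 15–25 mm to the −y side of the lever and clear of the button. In x it is in line with the lever. I'll approach and feel for contact.

{"fn": "send_rows", "kwargs": {
  "commands": "0 0 -.25 0 0;0 0 -.25 0 0;0 0 -.2 0 0;0 0 0 0 0;0 0 0 0 0"
}}

```text
t: 3.33
tcp_pos: [0.467, -0.1287, 0.0667]
tool_rot: [0.994, 0.114, 0.0, 0.0]
force: [0.1, -0.8, -0.2]
finger_gap: 0.001
gripper_force: 0.0
```

{"fn": "send_rows", "kwargs": {
  "commands": "0 0 -.1 0 0;0 0 0 0 0;0 0 0 0 0"
}}

```text
t: 3.58
tcp_pos: [0.4666, -0.1272, 0.0664]
tool_rot: [0.994, 0.113, 0.0, 0.0]
force: [0.6, 0.7, 0.6]
finger_gap: -0.0
gripper_force: 0.0
```

{"fn": "send_rows", "kwargs": {
  "commands": "0 0 -.1 0 0;0 0 0 0 0;0 0 0 0 0"
}}

```text
t: 3.83
tcp_pos: [0.4661, -0.1252, 0.0664]
tool_rot: [0.994, 0.113, -0.0, -0.0]
force: [-0.3, 0.3, -0.4]
finger_gap: -0.002
gripper_force: 0.0
```

{"fn": "send_rows", "kwargs": {
  "commands": "0 0 -.1 0 0;0 0 0 0 0;0 0 0 0 0"
}}

```text
t: 4.08
tcp_pos: [0.4656, -0.1232, 0.0664]
tool_rot: [0.994, 0.113, -0.0, -0.0]
force: [-0.6, -0.3, 0.4]
finger_gap: -0.001
gripper_force: 0.0
```

{"fn": "send_rows", "kwargs": {
  "commands": "0 0 -.1 0 0;0 0 0 0 0;0 0 0 0 0"
}}

```text
t: 4.33
tcp_pos: [0.4651, -0.1212, 0.0664]
tool_rot: [0.994, 0.113, -0.0, -0.0]
force: [0.7, 0.3, -0.0]
finger_gap: 0.006
gripper_force: 0.0
```

{"fn": "send_rows", "kwargs": {
  "commands": "0 0 -.1 0 0;0 0 0 0 0;0 0 0 0 0"
}}

```text
t: 4.58
tcp_pos: [0.4647, -0.1193, 0.0664]
tool_rot: [0.994, 0.113, -0.0, -0.0]
force: [-1.0, 0.2, -0.8]
finger_gap: 0.003
gripper_force: 0.0
```

{"fn": "send_rows", "kwargs": {
  "commands": "0 0 -.1 0 0;0 0 0 0 0;0 0 0 0 0"
}}

```text
t: 4.83
tcp_pos: [0.4642, -0.1173, 0.0664]
tool_rot: [0.994, 0.113, -0.0, -0.0]
force: [0.5, 1.2, -0.2]
finger_gap: -0.002
gripper_force: 0.0
```

{"fn": "send_rows", "kwargs": {
  "commands": "0 0 -.1 0 0;0 0 0 0 0;0 0 0 0 0"
}}

```text
t: 5.08
tcp_pos: [0.4638, -0.1154, 0.0664]
tool_rot: [0.994, 0.113, -0.0, -0.0]
force: [-1.1, 0.6, -0.1]
finger_gap: 0.001
gripper_force: 0.0
```

{"fn": "send_rows", "kwargs": {
  "commands": "0 0 -.1 0 0;0 0 0 0 0;0 0 0 0 0"
}}

```text
t: 5.33
tcp_pos: [0.4633, -0.1134, 0.0664]
tool_rot: [0.994, 0.113, -0.0, -0.0]
force: [0.3, -0.8, 0.3]
finger_gap: -0.004
gripper_force: 0.0
```

```bash
python3 w.py wrist w3; python3 w.py side s3
python3 - <<'E'
import cv2,numpy as np
a=cv2.imread('pics/w3.png')[140:300,130:350];b=cv2.imread('pics/s3.png')[150:250,280:380]
cv2.imwrite('pics/c3.png',np.hstack([cv2.resize(a,(440,320)),cv2.resize(b,(320,320))]))
E
```

```text
5.3333 [ 0.4633389  -0.11343254  0.06639803] [ 9.74279497e-01  2.25342961e-01 -1.05456105e-04] [ 0.29700991 -0.79347072  0.31189887] -0.004315241373566231
[ 0.53319485 -0.09800601  0.2387003 ] [ 0.77493459 -0.61577479 -0.08862551  0.11154955]
5.3833 [ 0.46341169 -0.11352301  0.06642356] [ 9.74300612e-01  2.25251674e-01 -2.64507096e-07] [ 0.22276023 -0.26981636 -0.04445567] -0.003390263055289328
[0.12150022 0.57469779 0.91904144] [-0.30799919  0.88807153 -0.32106216  0.1156916 ]
```

View pics/c3.png

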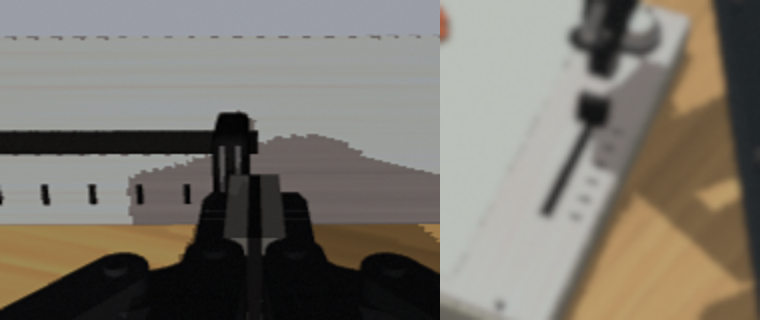

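The wrist crop shows the fingertip overlapping the lever in the picture. The side crop shows a gap between them. I'll check both by projecting points.

Run:
```python
from h import *
d=dict(np.load("w3.npz"));e=dict(np.load("s3.npz"))
def proj(d,P):
    M=R.from_quat(d["rotation"]).as_matrix();q=(np.atleast_2d(P)-d["eye"])@M;q=q@d["intrinsics"].T;return np.round(q[:,:2]/q[:,2:],1)
a=.2270;X=np.array([np.cos(a),np.sin(a),0]);Y=np.array([-X[1],X[0],0]);Z=np.array([0,0,1.])
t=np.array([.4634,-.1135,.0664])
lev=np.array([.45,-.1779,0])+.028*X+.0665*Y
for nm,P in(("tcp",t),("tip",t-.008*Z),("tip+X11",t-.008*Z+.011*X),("tip-X11",t-.008*Z-.011*X),("levtop",lev+.076*Z),("levtop +x",lev+.076*Z+.013*X),("levtop -x",lev+.076*Z-.013*X),("lev base -x",lev+.048*Z-.013*X)):
    print(nm,"wrist crop",(proj(d,P)-[130,140])*2,"side crop",(proj(e,P)-[280,150])*3.2)
for n in("w1","w3"):
    f=dict(np.load(n+".npz"));print(n,f["pixels"][228,225:290].max(1))
print((t-lev)[:2]@X[:2],(t-lev)[:2]@Y[:2])
```

```text
tcp wrist crop [[251.6 163. ]] side crop [[156.48  94.4 ]]
tip wrist crop [[251.8 154. ]] side crop [[155.52 101.12]]
tip+X11 wrist crop [[251.8 124.2]] side crop [[142.08  96.64]]
tip-X11 wrist crop [[251.8 183. ]] side crop [[168.96 105.92]]
levtop wrist crop [[230.2 173.2]] side crop [[154.24  91.84]]
levtop +x wrist crop [[229.8 134.6]] side crop [[138.24  86.4 ]]
levtop -x wrist crop [[230.6 210.2]] side crop [[170.56  97.28]]
lev base -x wrist crop [[233.6 175.2]] side crop [[166.4  121.28]]
w1 [169 169 169 169 170 168 168 169 169 169 170 171 175 135 112 115 115 117
 119 110  75  59  59  60  59  59  59  59  61  35   6   7   8   7   5  42
  50  49  49  50  50  50  49  47  81 102 105 104 105 103 104 105 106 106
 107 107 109 110 111 112 115 115 116 116 115]
w3 [106 107 106 106 106 106 106 107 107 108 110  62   6   7  20  77  70  31
   9  16  49  57  55  56  55  56  56  56  58  31   4   5   5   4   2  37
  46  45  43  43  45  45  43  42  79 104 108 106 106 105 106 106 106 105
 106 105 106 106 106 106 106 106 106 106 106]
-0.000450189953785801 -0.006767864876454355
```

Run:
```python
import cv2,numpy as np
b=cv2.imread('pics/s3.png')[140:220,310:370];a=cv2.imread('pics/s2.png')[140:220,310:370]
cv2.imwrite('pics/c4.png',np.hstack([cv2.resize(x,(360,480),interpolation=cv2.INTER_NEAREST) for x in(a,b)]))
```

```text
(no output)
```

View pics/c4.png

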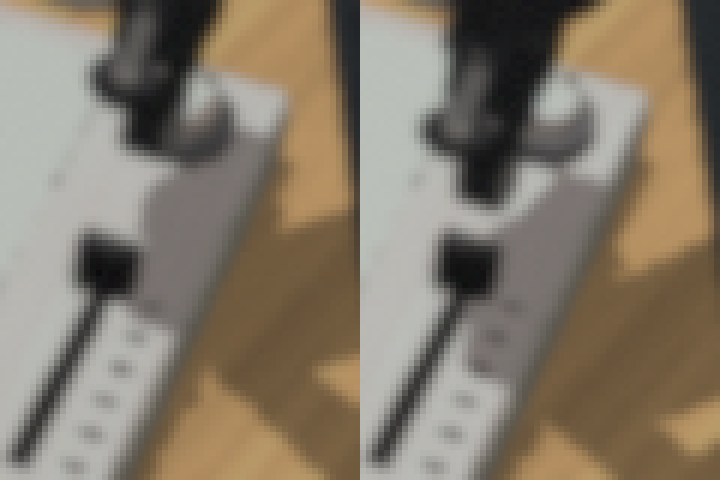

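The zoomed side views show the finger's end at (335,165) before and (330.8,174.2) now. The lever hasn't moved, with its top centre at about (328,181). I'll triangulate the true fingertip.

Run:
```python
from h import *
from scipy.optimize import least_squares
d=dict(np.load("w3.npz"));e=dict(np.load("s3.npz"))
def proj(d,P):
    M=R.from_quat(d["rotation"]).as_matrix();q=(np.atleast_2d(P)-d["eye"])@M;q=q@d["intrinsics"].T;return q[0,:2]/q[0,2:]
def tri(a,b):
    r=least_squares(lambda P:np.r_[proj(d,P)-a,proj(e,P)-b],[.46,-.11,.07]);return r.x,r.fun
a=.2270;X=np.array([np.cos(a),np.sin(a),0]);Y=np.array([-X[1],X[0],0]);t=np.array([.4634,-.1135,.0664])
for nm,u,v in(("tip",[257.5,227.5],[330.8,174.2]),("lever top +x edge",[246,197],[324.3,179.5])):
    P,f=tri(u,v);print(nm,P,f,"rel tcp",(P-t)@X,(P-t)@Y,P[2]-t[2])
# lever in both: top-left/right corner height check, tick check
for nm,u in(("tick4?",[130+139/2,140+193/2]),("tick1?",[130+187/2,140+193/2])):print(nm,cast(d,u,.046))
print("side ticks",cast(e,[[310+140/6,140+338/6],[310+120/6,140+370/6]],.046))
print("slot end wrist/side",cast(e,[310+20/6,140+455/6],.046))
```

```text
tip [ 0.46544127 -0.1143204   0.08105596] [ 0.27243059  0.40089248 -1.76722843  0.68874285] rel tcp 0.0018042663021699582 -0.0012587511576346736 0.01465596159518949
lever top +x edge [ 0.47726663 -0.10382543  0.06307712] [ 0.34244743  0.59484728 -2.44044369  0.5935055 ] rel tcp 0.0156882114505552 0.006305613927104851 -0.0033228778683997845
tick4? [[ 0.43344815 -0.07636233  0.046     ]]
tick1? [[ 0.43757409 -0.09415262  0.046     ]]
side ticks [[ 0.43325872 -0.09061168  0.046     ]
 [ 0.43055741 -0.07164337  0.046     ]]
slot end wrist/side [[ 0.43804849 -0.01163645  0.046     ]]
```

The fingertip seems to sit higher than its nominal position. I'll back off and probe down onto the bare strip to find its true height.

{"fn": "send_rows", "kwargs": {
  "commands": "0 0 .35 0 0;0 0 .35 0 0;0 0 0 .2 0;0 0 0 .2 0;0 0 0 0 0;0 0 0 0 0"
}}

```text
t: 5.93
tcp_pos: [0.466, -0.127, 0.0579]
tool_rot: [0.994, 0.113, -0.001, -0.0]
force: [-0.7, -0.9, 0.2]
finger_gap: -0.005
gripper_force: 0.0
```

{"fn": "send_rows", "kwargs": {
  "commands": "0 0 0 .1 0;0 0 0 0 0;0 0 0 0 0"
}}

```text
t: 6.18
tcp_pos: [0.4665, -0.127, 0.0563]
tool_rot: [0.994, 0.113, -0.0, -0.0]
force: [0.2, 0.2, 0.2]
finger_gap: 0.0
gripper_force: 0.0
```

{"fn": "send_rows", "kwargs": {
  "commands": "0 0 0 .1 0;0 0 0 0 0;0 0 0 0 0"
}}

```text
t: 6.43
tcp_pos: [0.4665, -0.1271, 0.0544]
tool_rot: [0.994, 0.113, -0.0, -0.0]
force: [-0.1, -0.4, 0.8]
finger_gap: -0.003
gripper_force: 0.0
```

{"fn": "send_rows", "kwargs": {
  "commands": "0 0 0 .05 0;0 0 0 0 0;0 0 0 0 0"
}}

```text
t: 6.68
tcp_pos: [0.4665, -0.1272, 0.0534]
tool_rot: [0.994, 0.113, -0.0, -0.0]
force: [-0.8, -0.3, -0.3]
finger_gap: -0.001
gripper_force: 0.0
```

{"fn": "send_rows", "kwargs": {
  "commands": "0 0 0 .1 0;0 0 0 0 0;0 0 0 0 0"
}}

```text
t: 6.93
tcp_pos: [0.4665, -0.1271, 0.0513]
tool_rot: [0.994, 0.113, -0.0, -0.0]
force: [-0.9, -0.1, -0.2]
finger_gap: -0.001
gripper_force: 0.0
```

{"fn": "send_rows", "kwargs": {
  "commands": "0 0 0 .1 0;0 0 0 0 0;0 0 0 0 0"
}}

```text
t: 7.18
tcp_pos: [0.4665, -0.1272, 0.0493]
tool_rot: [0.994, 0.113, -0.0, -0.0]
force: [0.0, -0.3, -0.4]
finger_gap: 0.002
gripper_force: 0.0
```

{"fn": "send_rows", "kwargs": {
  "commands": "0 0 0 .1 0;0 0 0 0 0;0 0 0 0 0"
}}

```text
t: 7.43
tcp_pos: [0.4665, -0.1272, 0.0473]
tool_rot: [0.994, 0.113, -0.0, -0.0]
force: [-0.5, 0.3, -0.5]
finger_gap: -0.0
gripper_force: 0.0
```

{"fn": "send_rows", "kwargs": {
  "commands": "0 0 0 .1 0;0 0 0 0 0;0 0 0 0 0"
}}

```text
t: 7.68
tcp_pos: [0.4665, -0.1272, 0.0453]
tool_rot: [0.994, 0.113, -0.0, -0.0]
force: [0.1, 0.1, 0.0]
finger_gap: 0.002
gripper_force: 0.0
```

{"fn": "send_rows", "kwargs": {
  "commands": "0 0 0 .15 0;0 0 0 0 0;0 0 0 0 0"
}}

```text
t: 7.93
tcp_pos: [0.4664, -0.1271, 0.0422]
tool_rot: [0.994, 0.113, -0.0, -0.0]
force: [-1.0, 0.6, 0.4]
finger_gap: -0.001
gripper_force: 0.0
```

{"fn": "send_rows", "kwargs": {
  "commands": "0 0 0 .15 0;0 0 0 0 0;0 0 0 0 0"
}}

```text
t: 8.18
tcp_pos: [0.4664, -0.1271, 0.0392]
tool_rot: [0.994, 0.113, -0.0, -0.0]
force: [-0.6, 0.3, 0.9]
finger_gap: -0.002
gripper_force: 0.0
```

```bash
python3 w.py wrist w5; python3 w.py side s5
python3 - <<'E'
import cv2,numpy as np
a=cv2.imread('pics/w5.png')[120:280,150:350];b=cv2.imread('pics/s5.png')[140:220,310:370]
cv2.imwrite('pics/c5.png',np.hstack([cv2.resize(a,(440,352)),cv2.resize(b,(264,352),interpolation=cv2.INTER_NEAREST)]))
E
```

```text
8.1833 [ 0.46643757 -0.12712106  0.0392217 ] [ 9.74312711e-01  2.25199083e-01 -3.36641991e-04] [-0.63956449  0.264937    0.86954117] -0.0015144051871034375
[ 0.53633848 -0.11174563  0.21150195] [ 0.77487873 -0.61581866 -0.08878756  0.1115666 ]
8.2333 [ 0.46651609 -0.1271477   0.03931186] [ 9.74317404e-01  2.25178967e-01 -1.71962215e-04] [-0.24542382  0.86778217 -0.62917886] 0.0027361663804419374
[0.12150022 0.57469779 0.91904144] [-0.30799919  0.88807153 -0.32106216  0.1156916 ]
```

View pics/c5.png

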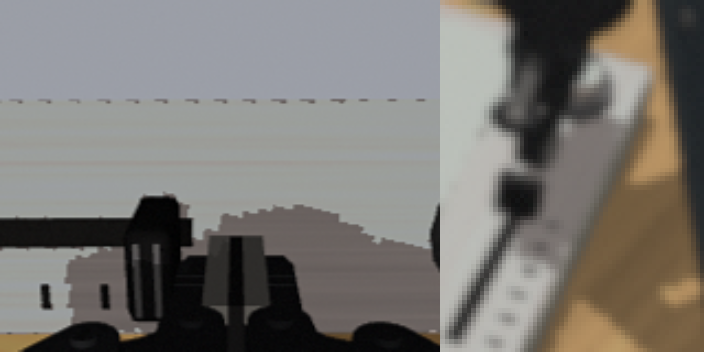

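The side crop shows the tip at (332.3,176.8), lower beside the lever but still clear of it. The wrist crop shows the tip edge at full-frame (257,227) and the slot at row 226.

Run:
```python
from h import *
from scipy.optimize import least_squares
d=dict(np.load("w5.npz"));e=dict(np.load("s5.npz"))
def proj(d,P):
    M=R.from_quat(d["rotation"]).as_matrix();q=(np.atleast_2d(P)-d["eye"])@M;q=q@d["intrinsics"].T;return q[0,:2]/q[0,2:]
r=least_squares(lambda P:np.r_[proj(d,P)-[257,227],proj(e,P)-[332.3,176.8]],[.46,-.11,.07]);print("tip tri",r.x,r.fun)
a=.2270;X=np.array([np.cos(a),np.sin(a),0]);Y=np.array([-X[1],X[0],0]);t=np.array([.4665,-.1271,0])
s=2.2
def rel(P):return np.round([(P-t)@X*1e3,(P-t)@Y*1e3,P[2]*1e3],1)
print(rel(r.x))
for z in(.05,.055,.06):print("tip+X edge",rel(cast(d,[[257,227]],z)[0]), "width",rel(cast(d,[[150+265/s,227]],z)[0])-rel(cast(d,[[150+208/s,227]],z)[0]))
print("slot",rel(cast(d,[[150+60/s,120+232/s]],.046)[0]),"tick1",rel(cast(d,[[150+105/s,120+297/s]],.046)[0]),"tick2",rel(cast(d,[[150+45/s,120+297/s]],.046)[0]))
print("levertop corners",[rel(p) for p in cast(d,[[150+u/s,120+v/s] for u,v in((138,196),(175,196),(126,240),(160,240))],.076)])
print("box -x edge",rel(cast(d,[[150+20/s,120+333/s]],.046)[0]))
```

```text
tip tri [ 0.46943714 -0.1275842   0.05563467] [ 0.41188038  0.6055638  -2.76892593  1.07600785]
[ 2.8 -1.1 55.6]
tip+X edge [ 0.7 -0.9 50. ] width [  0.  -16.4   0. ]
tip+X edge [ 2.9 -0.9 55. ] width [  0.  -15.8   0. ]
tip+X edge [ 5.1 -0.9 60. ] width [  0.  -15.3   0. ]
slot [-0.  50.6 46. ] tick1 [-21.3  38.7  46. ] tick2 [-21.4  56.9  46. ]
levertop corners [array([22.1, 22.1, 76. ]), array([22.1, 13.4, 76. ]), array([10.9, 25.5, 76. ]), array([10.9, 17.3, 76. ])]
box -x edge [-33.8  65.7  46. ]
```

The tip is at about z = 0.056, roughly 16 mm behind the TCP. The finger is about 15.5 mm thick and 7 mm short of the lever. I'll shift +x by 6 mm and push gently.

{"fn": "send_rows", "kwargs": {
  "commands": "0 .3 0 0 0;0 0 -.1 0 0;0 0 -.1 0 0;0 0 0 0 0;0 0 0 0 0"
}}

```text
t: 8.7
tcp_pos: [0.4715, -0.1217, 0.0395]
tool_rot: [0.994, 0.114, -0.0, -0.0]
force: [1.1, 0.2, 0.5]
finger_gap: 0.004
gripper_force: 0.0
```

{"fn": "send_rows", "kwargs": {
  "commands": "0 0 -.1 0 0;0 0 0 0 0;0 0 0 0 0"
}}

```text
t: 8.95
tcp_pos: [0.4714, -0.1202, 0.0396]
tool_rot: [0.994, 0.113, 0.0, 0.0]
force: [1.3, -0.4, 2.6]
finger_gap: 0.001
gripper_force: 1.0
```

{"fn": "send_rows", "kwargs": {
  "commands": "0 0 -.1 0 0;0 0 0 0 0;0 0 0 0 0"
}}

```text
t: 9.2
tcp_pos: [0.471, -0.1182, 0.0397]
tool_rot: [0.994, 0.113, 0.0, 0.0]
force: [1.0, -0.0, 3.4]
finger_gap: -0.001
gripper_force: 1.6
```

{"fn": "send_rows", "kwargs": {
  "commands": "0 0 -.1 0 0;0 0 0 0 0;0 0 0 0 0"
}}

```text
t: 9.45
tcp_pos: [0.4707, -0.1164, 0.0396]
tool_rot: [0.994, 0.113, 0.001, 0.0]
force: [2.0, -1.7, 4.3]
finger_gap: -0.0
gripper_force: 2.3
```

```bash
python3 w.py wrist w6; python3 w.py side s6
python3 - <<'E'
import cv2,numpy as np
a=cv2.imread('pics/w6.png')[120:280,150:350];b=cv2.imread('pics/s6.png')[140:220,310:370]
cv2.imwrite('pics/c6.png',np.hstack([cv2.resize(a,(440,352)),cv2.resize(b,(264,352),interpolation=cv2.INTER_NEAREST)]))
E
```

```text
9.45 [ 0.47073341 -0.11642072  0.03963976] [0.97427603 0.22535582 0.00099036] [ 1.95942318 -1.66362037  4.34671757] -4.092578005004991e-05
[ 0.54036085 -0.1008903   0.21202218] [ 0.77494054 -0.61589505 -0.08785745  0.11145184]
9.5 [ 0.47072257 -0.11644316  0.03963237] [0.9743086  0.225215   0.00097747] [ 1.93343992 -2.53678198  4.82613573] 0.003786104251753176
[0.12150022 0.57469779 0.91904144] [-0.30799919  0.88807153 -0.32106216  0.1156916 ]
```

View pics/c6.png

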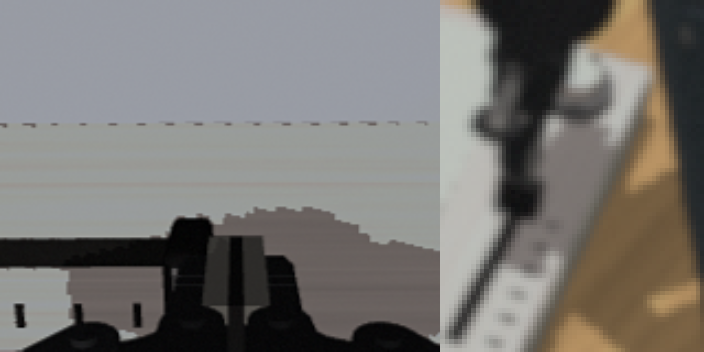

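The wrist crop shows the finger's grey tip against the lever and the wider black shoulder behind it over the lever's top, which explains the upward force. I'll back off, rise about 10 mm and push with the tip only.

{"fn": "send_rows", "kwargs": {
  "commands": "0 0 .2 0 0;0 0 .2 0 0;0 0 0 -.5 0;0 0 0 0 0;0 0 -.1 0 0;0 0 -.1 0 0;0 0 -.1 0 0;0 0 0 0 0;0 0 0 0 0"
}}

```text
t: 10.3
tcp_pos: [0.4703, -0.1177, 0.0492]
tool_rot: [0.994, 0.113, -0.0, -0.0]
force: [0.5, -0.8, -0.2]
finger_gap: 0.006
gripper_force: 0.0
```

{"fn": "send_rows", "kwargs": {
  "commands": "0 0 -.1 0 0;0 0 0 0 0;0 0 0 0 0"
}}

```text
t: 10.55
tcp_pos: [0.4701, -0.116, 0.0494]
tool_rot: [0.994, 0.113, -0.0, -0.0]
force: [-0.1, -0.1, 0.3]
finger_gap: 0.002
gripper_force: 0.0
```

{"fn": "send_rows", "kwargs": {
  "commands": "0 0 -.1 0 0;0 0 0 0 0;0 0 0 0 0"
}}

```text
t: 10.8
tcp_pos: [0.4696, -0.114, 0.0494]
tool_rot: [0.994, 0.113, -0.0, -0.0]
force: [0.5, -1.0, 0.3]
finger_gap: 0.001
gripper_force: 0.0
```

{"fn": "send_rows", "kwargs": {
  "commands": "0 0 -.1 0 0;0 0 0 0 0;0 0 0 0 0"
}}

```text
t: 11.05
tcp_pos: [0.4692, -0.1121, 0.0494]
tool_rot: [0.994, 0.113, -0.0, -0.0]
force: [-0.9, 0.6, -0.4]
finger_gap: 0.003
gripper_force: 0.0
```

No contact now, so the earlier upward force was the tip riding on the lever's top edge. The tip is higher still, about 35 mm behind the TCP. I'll back off and go lower, probing carefully.

{"fn": "send_rows", "kwargs": {
  "commands": "0 0 .4 0 0;0 0 .4 0 0;0 0 0 .5 0;0 0 0 .25 0;0 0 0 .25 0;0 0 0 0 0;0 0 0 0 0"
}}

```text
t: 11.63
tcp_pos: [0.4722, -0.1274, 0.0287]
tool_rot: [0.994, 0.113, -0.001, -0.001]
force: [0.1, -0.0, 0.1]
finger_gap: 0.002
gripper_force: 0.0
```

{"fn": "send_rows", "kwargs": {
  "commands": "0 0 0 .15 0;0 0 0 0 0;0 0 0 0 0"
}}

```text
t: 11.88
tcp_pos: [0.4728, -0.1276, 0.0264]
tool_rot: [0.994, 0.113, -0.0, -0.0]
force: [-0.9, -1.1, -0.1]
finger_gap: 0.002
gripper_force: 0.0
```

{"fn": "send_rows", "kwargs": {
  "commands": "0 0 0 .15 0;0 0 0 0 0;0 0 0 0 0"
}}

```text
t: 12.13
tcp_pos: [0.4728, -0.1277, 0.0234]
tool_rot: [0.994, 0.113, -0.0, -0.0]
force: [1.1, 0.9, 0.2]
finger_gap: -0.002
gripper_force: 0.0
```

{"fn": "send_rows", "kwargs": {
  "commands": "0 0 0 .15 0;0 0 0 0 0;0 0 0 0 0"
}}

```text
t: 12.38
tcp_pos: [0.4728, -0.1277, 0.0203]
tool_rot: [0.994, 0.113, -0.0, -0.0]
force: [0.1, 0.6, -0.3]
finger_gap: -0.003
gripper_force: 0.0
```

{"fn": "send_rows", "kwargs": {
  "commands": "0 0 0 .15 0;0 0 0 0 0;0 0 0 0 0"
}}

```text
t: 12.63
tcp_pos: [0.4727, -0.1277, 0.0172]
tool_rot: [0.994, 0.113, -0.0, -0.0]
force: [0.5, 0.2, -1.1]
finger_gap: 0.0
gripper_force: 0.0
```

{"fn": "send_rows", "kwargs": {
  "commands": "0 0 -.1 0 0;0 0 -.1 0 0;0 0 0 0 0;0 0 0 0 0"
}}

```text
t: 12.97
tcp_pos: [0.472, -0.1238, 0.0175]
tool_rot: [0.994, 0.113, 0.0, 0.0]
force: [0.6, -0.3, 0.3]
finger_gap: 0.001
gripper_force: 0.3
```

{"fn": "send_rows", "kwargs": {
  "commands": "0 0 -.1 0 0;0 0 0 0 0;0 0 0 0 0"
}}

```text
t: 13.22
tcp_pos: [0.4719, -0.1226, 0.0175]
tool_rot: [0.994, 0.114, 0.0, 0.001]
force: [-1.5, -3.9, -0.3]
finger_gap: 0.003
gripper_force: 2.2
```

{"fn": "send_rows", "kwargs": {
  "commands": "0 0 -.05 0 0;0 0 0 0 0;0 0 0 0 0"
}}

```text
t: 13.47
tcp_pos: [0.4716, -0.1213, 0.0175]
tool_rot: [0.994, 0.113, 0.0, 0.0]
force: [-0.3, -3.8, -0.3]
finger_gap: -0.0
gripper_force: 1.9
```

{"fn": "send_rows", "kwargs": {
  "commands": "0 0 -.05 0 0;0 0 0 0 0;0 0 0 0 0"
}}

```text
t: 13.72
tcp_pos: [0.4711, -0.1198, 0.0175]
tool_rot: [0.994, 0.113, 0.0, -0.0]
force: [-0.5, -1.6, 0.6]
finger_gap: 0.0
gripper_force: 1.4
```

{"fn": "send_rows", "kwargs": {
  "commands": "0 0 -.05 0 0;0 0 0 0 0;0 0 0 0 0"
}}

```text
t: 13.97
tcp_pos: [0.4708, -0.1187, 0.0175]
tool_rot: [0.994, 0.113, 0.0, -0.0]
force: [0.2, -1.6, 1.2]
finger_gap: 0.0
gripper_force: 0.8
```

The lever is engaged: 4 N peak, now fading. I'll continue past the first hump.

{"fn": "send_rows", "kwargs": {
  "commands": "0 0 -.05 0 0;0 0 0 0 0;0 0 -.05 0 0;0 0 0 0 0;0 0 -.05 0 0;0 0 0 0 0;0 0 -.05 0 0;0 0 0 0 0;0 0 -.05 0 0;0 0 0 0 0;0 0 0 0 0"
}}

```text
t: 14.88
tcp_pos: [0.4693, -0.1138, 0.0173]
tool_rot: [0.994, 0.113, -0.0, -0.0]
force: [-0.9, 0.8, -0.3]
finger_gap: 0.0
gripper_force: 0.0
```

{"fn": "send_rows", "kwargs": {
  "commands": "0 0 -.05 0 0;0 0 0 0 0;0 0 -.05 0 0;0 0 0 0 0;0 0 -.05 0 0;0 0 0 0 0;0 0 -.05 0 0;0 0 0 0 0;0 0 -.05 0 0;0 0 0 0 0;0 0 0 0 0"
}}

```text
t: 15.8
tcp_pos: [0.4686, -0.1092, 0.0174]
tool_rot: [0.994, 0.113, -0.0, -0.0]
force: [0.2, -0.7, 0.2]
finger_gap: -0.0
gripper_force: 0.0
```

{"fn": "send_rows", "kwargs": {
  "commands": "0 0 -.05 0 0;0 0 0 0 0;0 0 -.05 0 0;0 0 0 0 0"
}}

```text
t: 16.13
tcp_pos: [0.468, -0.1072, 0.0174]
tool_rot: [0.994, 0.113, -0.0, -0.0]
force: [-0.4, 0.6, -0.0]
finger_gap: 0.001
gripper_force: 0.0
```

{"fn": "send_rows", "kwargs": {
  "commands": "0 0 -.05 0 0;0 0 0 0 0;0 0 0 0 0"
}}

```text
t: 16.38
tcp_pos: [0.468, -0.1064, 0.0174]
tool_rot: [0.994, 0.113, 0.0, 0.0]
force: [-0.6, -0.0, 0.1]
finger_gap: -0.002
gripper_force: 0.1
```

{"fn": "send_rows", "kwargs": {
  "commands": "0 0 -.05 0 0;0 0 0 0 0;0 0 0 0 0"
}}

```text
t: 16.63
tcp_pos: [0.468, -0.1059, 0.0175]
tool_rot: [0.994, 0.113, 0.0, 0.0]
force: [-0.8, -3.7, -0.0]
finger_gap: -0.006
gripper_force: 1.6
```

The first click is confirmed, with contact again 18 mm on. On to the second.

{"fn": "send_rows", "kwargs": {
  "commands": "0 0 -.05 0 0;0 0 0 0 0;0 0 -.05 0 0;0 0 0 0 0;0 0 -.05 0 0;0 0 0 0 0;0 0 -.05 0 0;0 0 0 0 0;0 0 -.05 0 0;0 0 0 0 0;0 0 0 0 0"
}}

```text
t: 17.55
tcp_pos: [0.4665, -0.1001, 0.0174]
tool_rot: [0.994, 0.113, -0.0, -0.0]
force: [-0.4, -0.8, -0.1]
finger_gap: 0.001
gripper_force: 0.5
```

{"fn": "send_rows", "kwargs": {
  "commands": "0 0 -.05 0 0;0 0 0 0 0;0 0 -.05 0 0;0 0 0 0 0;0 0 -.05 0 0;0 0 0 0 0;0 0 -.05 0 0;0 0 0 0 0;0 0 -.05 0 0;0 0 0 0 0;0 0 -.05 0 0;0 0 0 0 0;0 0 -.05 0 0;0 0 0 0 0;0 0 0 0 0"
}}

```text
t: 18.8
tcp_pos: [0.4649, -0.0936, 0.0174]
tool_rot: [0.994, 0.113, -0.0, -0.0]
force: [-0.2, 0.7, 0.6]
finger_gap: -0.0
gripper_force: 0.0
```

{"fn": "send_rows", "kwargs": {
  "commands": "0 0 -.05 0 0;0 0 0 0 0;0 0 -.05 0 0;0 0 0 0 0;0 0 -.05 0 0;0 0 0 0 0;0 0 -.05 0 0;0 0 0 0 0;0 0 0 0 0"
}}

```text
t: 19.55
tcp_pos: [0.4641, -0.0897, 0.0174]
tool_rot: [0.994, 0.113, -0.0, -0.0]
force: [-1.0, -0.0, -0.7]
finger_gap: -0.003
gripper_force: 0.0
```

{"fn": "send_rows", "kwargs": {
  "commands": "0 0 -.05 0 0;0 0 0 0 0;0 0 0 0 0"
}}

```text
t: 19.8
tcp_pos: [0.464, -0.0888, 0.0174]
tool_rot: [0.994, 0.113, 0.0, 0.0]
force: [1.3, -0.1, -0.0]
finger_gap: -0.0
gripper_force: 0.1
```

{"fn": "send_rows", "kwargs": {
  "commands": "0 0 -.05 0 0;0 0 0 0 0;0 0 0 0 0"
}}

```text
t: 20.05
tcp_pos: [0.4639, -0.0883, 0.0175]
tool_rot: [0.994, 0.113, 0.0, 0.0]
force: [-0.5, -3.5, 0.8]
finger_gap: -0.001
gripper_force: 1.6
```

At the second click. Now the third.

{"fn": "send_rows", "kwargs": {
  "commands": "0 0 -.05 0 0;0 0 0 0 0;0 0 -.05 0 0;0 0 0 0 0;0 0 -.05 0 0;0 0 0 0 0;0 0 -.05 0 0;0 0 0 0 0;0 0 -.05 0 0;0 0 0 0 0;0 0 -.05 0 0;0 0 0 0 0;0 0 0 0 0"
}}

```text
t: 21.13
tcp_pos: [0.4622, -0.0817, 0.0174]
tool_rot: [0.994, 0.113, -0.0, -0.0]
force: [0.6, -0.8, -0.1]
finger_gap: -0.002
gripper_force: 0.3
```

{"fn": "send_rows", "kwargs": {
  "commands": "0 0 -.05 0 0;0 0 0 0 0;0 0 -.05 0 0;0 0 0 0 0;0 0 -.05 0 0;0 0 0 0 0;0 0 -.05 0 0;0 0 0 0 0;0 0 0 0 0"
}}

```text
t: 21.88
tcp_pos: [0.4611, -0.0779, 0.0174]
tool_rot: [0.994, 0.113, -0.0, -0.0]
force: [-0.7, 0.2, 0.7]
finger_gap: -0.0
gripper_force: 0.0
```

The force dropped out past the third hump. I'll back off, rise and move over the button.

{"fn": "send_rows", "kwargs": {
  "commands": "0 0 .4 0 0;0 0 0 -1 0;0 0 0 -1 0;0 0 0 -1 0;0 -.2 .75 0 0;0 0 1 0 0;0 0 1 0 0;0 0 1 0 0;0 0 1 0 0;0 0 1 0 0;0 0 .5 0 0;0 0 0 0 0;0 0 0 0 0"
}}

```text
t: 22.97
tcp_pos: [0.4869, -0.2086, 0.0772]
tool_rot: [0.994, 0.113, -0.0, -0.0]
force: [0.1, 1.0, 0.0]
finger_gap: 0.005
gripper_force: 0.0
```

```bash
python3 w.py wrist w7; python3 w.py top t7
python3 - <<'E'
import cv2,numpy as np
a=cv2.imread('pics/w7.png')[100:290,60:360];b=cv2.imread('pics/t7.png')[210:275,260:400]
cv2.imwrite('pics/c7.png',np.vstack([cv2.resize(a,(560,355)),cv2.resize(b,(490,228))[:, :].copy() if 0 else cv2.copyMakeBorder(cv2.resize(b,(490,228)),0,0,0,70,0)]))
E
```

```text
22.9667 [ 0.48692174 -0.20855632  0.07720579] [ 9.74595194e-01  2.23972923e-01 -5.81279964e-04] [0.12705251 0.99431976 0.02920674] 0.004834505241602943
[ 0.55690462 -0.19337454  0.24946097] [ 0.77452381 -0.61623352 -0.08923612  0.11138236]
23.0167 [ 0.4865165  -0.20766237  0.07714196] [ 0.9743669   0.22496149 -0.00121058] [ 0.22150778 -0.53972727 -0.53629557] -0.0021914595446495635
[0.47062209 0.03226958 0.93512648] [ 0.70814084 -0.70364225  0.03647884 -0.04575393]
```

View pics/c7.png

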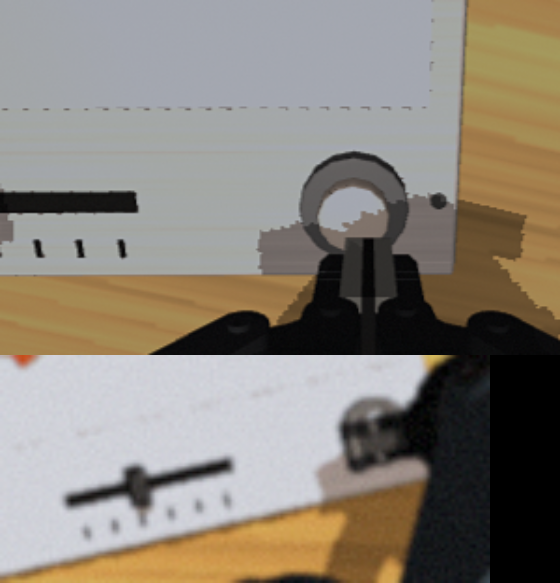

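The lever stands at the fourth tick from the parked end, which is the third click. The button centre is about 3 mm to the +y side of the finger. I'll adjust and press down step by step.

{"fn": "send_rows", "kwargs": {
  "commands": "0 0 -.15 0 0;0 0 0 .5 0;0 0 0 .5 0;0 0 0 .5 0;0 0 0 .4 0;0 0 0 0 0;0 0 0 0 0"
}}

```text
t: 23.65
tcp_pos: [0.4861, -0.205, 0.0384]
tool_rot: [0.994, 0.113, -0.001, -0.001]
force: [0.3, 0.4, 0.2]
finger_gap: -0.0
gripper_force: 0.0
```

{"fn": "send_rows", "kwargs": {
  "commands": "0 0 0 .15 0;0 0 0 0 0;0 0 0 0 0"
}}

```text
t: 23.9
tcp_pos: [0.4868, -0.2056, 0.0366]
tool_rot: [0.994, 0.113, 0.0, -0.0]
force: [-0.7, 0.5, 2.5]
finger_gap: -0.002
gripper_force: 1.1
```

{"fn": "send_rows", "kwargs": {
  "commands": "0 0 0 .15 0;0 0 0 0 0;0 0 0 0 0"
}}

```text
t: 24.15
tcp_pos: [0.4869, -0.2057, 0.0337]
tool_rot: [0.994, 0.113, 0.0, 0.0]
force: [-0.4, 0.7, 4.3]
finger_gap: 0.002
gripper_force: 2.0
```

{"fn": "send_rows", "kwargs": {
  "commands": "0 0 0 .1 0;0 0 0 0 0;0 0 0 0 0"
}}

```text
t: 24.4
tcp_pos: [0.4869, -0.2057, 0.0321]
tool_rot: [0.994, 0.113, 0.0, 0.0]
force: [-1.7, 2.3, 9.7]
finger_gap: -0.003
gripper_force: 4.3
```

{"fn": "send_rows", "kwargs": {
  "commands": "0 0 0 .1 0;0 0 0 0 0;0 0 0 0 0"
}}

```text
t: 24.65
tcp_pos: [0.487, -0.2058, 0.0319]
tool_rot: [0.994, 0.113, 0.0, 0.001]
force: [-3.8, 3.2, 22.0]
finger_gap: -0.001
gripper_force: 11.0
```

The button bottomed out: the force rose to 5 N over about 6 mm and then hit a hard stop. I'll release and retreat upward.

{"fn": "send_rows", "kwargs": {
  "commands": "0 0 0 -.3 0;0 0 0 -.6 0;0 0 0 -1 0;0 0 0 -1 0;0 0 0 -1 0;0 0 0 -1 0;0 0 0 -1 0;0 0 0 -1 0;0 -1 .5 0 0;0 -1 .5 0 0;0 -1 .5 0 0;0 0 0 0 0;0 0 0 0 0;0 0 0 0 0"
}}

```text
t: 25.82
tcp_pos: [0.4354, -0.2485, 0.1672]
tool_rot: [0.994, 0.113, 0.0, 0.0]
force: [-0.2, 0.4, 0.6]
finger_gap: -0.002
gripper_force: 0.0
```

```bash
python3 w.py wrist w8; python3 w.py top t8
python3 - <<'E'
import cv2,numpy as np
a=cv2.imread('pics/w8.png');b=cv2.imread('pics/t8.png')[100:300,180:440]
cv2.imwrite('pics/c8.png',np.hstack([cv2.resize(a,(400,300)),cv2.resize(b,(390,300))]))
E
```

```text
25.8167 [ 0.43539502 -0.24846971  0.16722708] [9.74436315e-01 2.24663526e-01 4.08800394e-04] [-0.22523064  0.44585659  0.58580094] -0.0016197962399015756
[ 0.50516246 -0.23309943  0.33956575] [ 0.77471884 -0.61610818 -0.08845015  0.11134635]
25.8667 [ 0.43560472 -0.24821392  0.1672348 ] [9.74269695e-01 2.25385028e-01 3.87931896e-04] [-0.39832618  0.38430441  0.21811652] 0.002378494311424212
[0.47062209 0.03226958 0.93512648] [ 0.70814084 -0.70364225  0.03647884 -0.04575393]
```

View pics/c8.png

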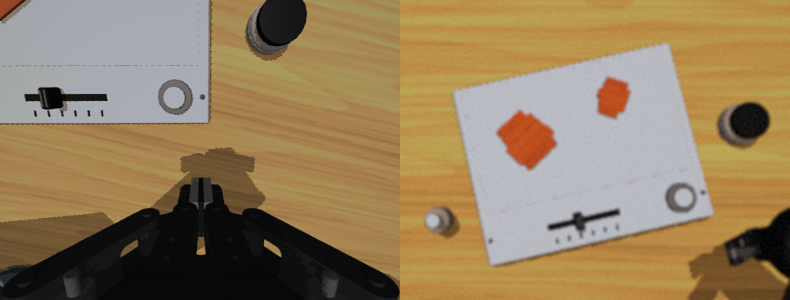

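The lever is at the third click, at (579,220) in the right-hand crop. The button is out, the sherds, glue bottle and jar are undisturbed, and the arm is clear.

```bash
python3 -c "
from station import sign_off;print(sign_off())"
```

```text
the job is handed in; nothing more can be done
None
```

The dimmer lever rests at the third click, the power button was pressed fully in and let go, the sherds, glue bottle and jar look undisturbed in the last pictures, and the job is handed in (no verdict was returned).

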